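# Slacken the left-hand vise and tray the coin block

## Robot

A 6-joint arm with a two-finger parallel gripper is mounted at the origin on the work surface. World frame = base frame: x ahead of the robot, y to its left, z up, the work surface at z = 0. Lengths are in m, angles in degrees, forces in N, time in s.
With the tool pointing down it reaches from about 0.35 to 0.975 m from the base axis. Payload 17.4 kg.
Tool frame: the origin (TCP) lies at the very end of the fingers, on their centre line; the grasp point (between the pads) lies 19 mm behind it; z points along the fingers, y is the line along which they close (so a half turn about z gives the same grasp; the last joint's range is limited). The gripper opens to 85 mm and grips with 20 to 120 N. Pads are 22 mm wide; open, the fingers measure 114 mm over their backs; the gripper's body (76 mm by 85 mm) begins 54 mm behind the grasp point. The pads swing forward as they close: fully open they stand 13 mm farther back than shut.
Start: joints at [-78.77, 6.646, 82.598, -0, 90.757, -2.166], TCP at [0.156, -0.657, 0.231] pointing down, gripper open.
Joint ranges: [-162.19, 162.19], [-47.58, 125.68], [4.15, 143.07], [-65.23, 245.23], [0.69, 171.88], [-170.13, 170.13]. Speed limits (degrees/s): [108.29, 108.29, 127.2, 180, 180, 180].

## Interface

Orientations are given as a 3x3 rotation matrix whose columns are the frame's x, y, z axes.
In Python, from plant import sensors, eyes, workorder gives the robot as it stands. The module is installed in compiled form; this text tells all that it offers.
- The arm moves only by the tool carry_out, never from a script. Its argument "motion" is a list of rows, each a list of 4 numbers: the shift along the tool's x, y, z in cm, then the turn about the tool's z in rad. A call has 1 to 10 rows; each row shifts and turns the commanded pose from where the row before left it, along the tool's axes as they then stand; what a row does not reach is not made up. A row lasts 1/8 s, in which the tool goes at most 62.5 mm and 10.7 degrees, less where a joint would pass 70% of its speed; a pose out of reach is approached as far as the arm can. A call with a gripper value outside its range is refused whole. "fingers" is the finger opening in cm, from 0 to 8.54, set as the call begins (left out, the last holds). The fingers move at their own pace and stop on an object; "grip_force" is the grip in N (left out, the last holds). Time passes only in rows, so rows that do not move let the fingers close. It gives the time, the measured TCP pose, the force, the opening and the grip force at its end, in the units of the state.
- sensors.sense(): the state, without advancing time (a new reading comes with each control period).
- eyes.grab_frame(name): name is "side" or "top" or "wrist"; returns a dict with "image" (384x512x3 uint8, red, green, blue), "z_map" (384x512 float32, m along the optical axis (not along the pixel's ray), 0 where there is no reading), "camera_matrix" (3x3 intrinsics, pixels), "R" (3x3) and "t" (3): a world point X has camera coordinates R X + t. Camera axes: x right, y down, z forward; pixel columns grow to the right and rows downward; lengths in m; the calibration is good to about 2 mm. A picture is of the moment at which its call begins.
- workorder.sign_off(): hands the job in; it is judged then, once.
The state is a dict: "clock": time; "qpos": joint angles; "qvel": joint speeds; "tau": joint torques, N m; "ee_pos": TCP position; "eef_rot": TCP orientation; "contact_force": force on the tool from outside, world axes, zero at the start; "ft_torque": the same for the moment, N m; "gripper_width": opening from 0.0 (shut) to 1.0 (fully open); "gripper_force": force on a finger pad.
Only numpy, scipy, OpenCV 4.12 (cv2) and the standard library are available. Lean on these libraries where they do the work, as an engineer would, in place of code of your own. Each camera call takes 0.05 s, during which the arm holds its last target. There are 200 camera calls.

## Task

Free the coin block from the little vise and set it down in the small square tray, seated flat on its cork floor. The vise has a left-hand screw, so the brass knob opens it clockwise seen from above: back it right out until you feel its stop and leave the jaw so, but do not strain the screw against the stop, do not tighten it on the block, and do not wrench the block out past the jaw's lip. Do not drop the block, and leave everything else on the shelf where it lies.

Things in the scene. Friction and masses are not known exactly. Their poses are not given: they have to be found in the camera images.
- vise: small black cast-iron bench vise, fixed, 180 x 64 mm. Origin at its underside below the middle of the block's seat; x along the jaws' travel, z up. The bed, 46 mm wide, carries the block at z = 35 mm. Fixed jaw at +x, sliding jaw at -x (back to x = -55 mm when open), both 36 mm wide and 65 mm high. At x = -88 mm a round post, 32 mm across and 88 mm high, carries the knob.
- knob_grip (a point): the height to grip, 112 mm above the shelf, on the upright axis of the round knurled brass knob (36 mm across, from 96 to 124 mm above the shelf, on a thin stem; it neither rises nor sinks). Left-hand screw: clockwise from above opens the jaw by 2.2 mm per rad, anticlockwise tightens. It turns against about 0.1 N m of friction and stays where left; a grip of about 60 N holds it.
- jaw: the sliding jaw, driven by the screw; same origin and axes as the vise when tight. The screw starts tight or up to 0.5 rad slack (this cannot be seen) and runs out at a hard stop 3.4 rad from tight, so 2.9 to 3.4 rad is to be turned, in several grips, until the stop is felt.
- knob (a joint): twist of the knob on the screw's slender springy shaft (rad, clockwise positive), 0 when let go: the torque on the knob is 2.5 N m per rad. Turning freely it is under 0.05; at the stop, or when tight, it grows as the knob is turned on. Over 0.3 rad (0.75 N m) either way the shaft is strained and spoilt.
- jaw_lip (a point): top edge of the sliding jaw's lip, 60 mm above the shelf, mid-width, facing the block. In the vise's frame its x is -20.8 mm when the screw is tight and -28.3 mm at the stop. Within 0.3 mm of that it is fully open. The lip overlaps the block's ledge by 5 mm when tight and so holds the block down; do not pull the block against it.
- block_center (a point): centre of the mahogany coin block (half-way up): 50 mm along y, 45 mm high, 0.15 to 0.31 kg, a coin in a cork-lined recess on top. Axes as the vise's. Upper part 40 mm along x; the lowest 12 mm are 52 mm, a 6 mm ledge facing each jaw. In the vise its underside is 35 mm above the shelf. Grip its +y and -y faces, 8 to 10 mm above this centre, to clear the tray's rim.
- tray_floor (a point): middle of the cork floor of the small square mahogany tray fixed on the shelf, 4 mm above the shelf. Recess 62 mm along x, 60 mm along y, 8 mm deep, rim 6 mm wide with its top 12 mm above the shelf; z up. The block's x goes along the tray's x, either way round.
- medal: bystander: bronze medal in a clear round capsule, 58 mm across, 11 mm high; origin at the underside
- loupe: bystander: tortoiseshell loupe, a 42 mm ring 18 mm high with a short handle; origin under the ring
- snuff_box: bystander: tarnished silver snuff box 73 x 49 x 22 mm; origin at the underside
- coin_tube: bystander: upright clear coin tube with a white cap, 34 mm across, 60 mm high; origin at the underside
- tongs: bystander: steel coin tongs lying flat, 98 mm long, 8 mm high; origin under the middle
- notebook: bystander: dark leather notebook 140 x 95 x 15 mm; origin at the underside
- wax_jar: bystander: small jar, 54 mm across, 55 mm high; origin at the underside
Things that resemble listed ones, but are neither listed nor needed, are in the scene too. Of the things shaped like the vise, the black one is meant.

How it is judged (in metres and radians):
On the way, in this order (a step that is already met when the one before it is completed fails the run):
1. the jaw is backed right out to the screw's stop, the block still in its seat (x of jaw_lip in the frame of vise below -0.028 m and distance of block_center from where it was at the start of the episode below 0.01 m), for 0.2 s.
2. the block is lifted clear of the jaws (z of block_center in the frame of vise above 0.092 m), for 0.1 s.
At the end, for the whole second after the job is handed in: The block rests upright and released on the tray's cork floor (its centre within 8 mm sideways of the floor's middle, 20 to 25 mm above it, square to the tray within 0.25 rad, tilt under 0.06 rad), and the vise's jaw is still at its stop (lip beyond -28.0 mm in the vise's x) (z of block_center in the frame of tray_floor between 0.02 and 0.025 m and horizontal distance between block_center and tray_floor below 0.008 m and angle between the x axis of block_center and the x axis of tray_floor, either way round below 0.25 rad and angle between block_center's own z axis and vertical below 0.06 rad and x of jaw_lip in the frame of vise below -0.028 m and linear speed of block below 0.02 m/s); the robot touches nothing.
It fails at once if the screw is strained against its stop (knob twisted over 0.3 rad) (value of joint knob above 0.3 rad).
It fails at once if the screw is forced tighter (knob twisted over 0.3 rad the other way) (value of joint knob below -0.3 rad).
It fails at once if the block is wrenched against the jaw (over 25 N) (contact force between block and jaw above 25 N).
It fails at once if the block is dropped (falling free over 0.45 m/s) (contact force between the fingers and block below 0.05 N and linear speed of block above 0.45 m/s).
It fails at once if a bystander is moved more than 25 mm (distance of any of medal, loupe, snuff_box, coin_tube, tongs, notebook, wax_jar from where it was at the start of the episode above 0.025 m).
It also fails if it takes over 70 s, if anything falls off the work surface, if the arm or the gripper's body presses on something with over 40 N, if the wrist force passes 120 N, or if a joint passes its speed limit or range.

## Working session

There is one attempt and no reset: what is moved stays moved. The work goes in short steps, Python scripts to look and compute and a tool call to move; the robot and the scene stay as the last step left them, time stands still between calls to the robot, and variables do not carry over. Pictures are saved under pics/ and viewed, at most 10 in all, crops included, and the job is handed in when it is done.

Besides the shell and the picture viewer there is one more tool, called after "Emit:" by a JSON object that holds its "api" and its "payload", one argument or row to a line. carry_out: Moves the arm, as the interface text tells. Its arguments: {"type":"object","properties":{"motion":{"type":"array"},"fingers":{"type":"number"},"grip_force":{"type":"number"}},"required":["motion"]}

```bash
mkdir -p pics; cat > h.py <<'E'
import numpy as np, cv2
from plant import sensors, eyes, workorder
def grab(name,fn=None):
    f=eyes.grab_frame(name)
    if fn: cv2.imwrite('pics/'+fn,f['image'][:,:,::-1])
    return f
def cloud(f):
    z=f['z_map']; v,u=np.mgrid[:z.shape[0],:z.shape[1]]
    K=f['camera_matrix']
    c=np.stack([(u-K[0,2])/K[0,0]*z,(v-K[1,2])/K[1,1]*z,z],-1)
    return (c-f['t'])@f['R']
def ray(f,u,v,h):
    K=f['camera_matrix']; d=f['R'].T@np.array([(u-K[0,2])/K[0,0],(v-K[1,2])/K[1,1],1]); o=-f['R'].T@f['t']
    return o+d*(h-o[2])/d[2]
def proj(f,X):
    c=f['R']@np.array(X)+f['t']; p=f['camera_matrix']@c; return p[:2]/p[2]
E
python3 - <<'E'
from h import *
np.set_printoptions(precision=3,suppress=True)
for n in('top','side'):
    f=grab(n,n+'1.png'); print(n,-f['R'].T@f['t'],f['R'],f['camera_matrix'][0,0],(f['z_map']>0).mean())
    np.savez(n+'1.npz',**f)
print(sensors.sense())
E
```

```text
top [0.47  0.008 1.268] [[ 0.019 -1.     0.004]
 [-0.998 -0.019 -0.066]
 [ 0.066 -0.003 -0.998]] 434.67694829417206 0.9959615071614584
side [ 0.516 -1.022  0.984] [[ 0.998 -0.053 -0.016]
 [-0.047 -0.661 -0.749]
 [ 0.029  0.748 -0.663]] 384.9391314498195 0.9959971110026041
{'clock': 0.1, 'qpos': array([-78.767,   6.671,  82.633,  -0.001,  90.758,  -2.166]), 'qvel': array([-0.001, -0.095, -0.125,  0.06 , -0.002,  0.04 ]), 'tau': array([  0.002, -73.367, -63.379,   0.   ,   0.005,   0.   ]), 'ee_pos': array([ 0.156, -0.656,  0.231]), 'eef_rot': array([[ 0.973,  0.232, -0.   ],
       [ 0.232, -0.973,  0.001],
       [ 0.   , -0.001, -1.   ]]), 'contact_force': array([ 0.827,  0.318, -1.029]), 'ft_torque': array([ 0.031,  0.041, -0.012]), 'gripper_force': 0.0, 'gripper_width': 1.001154674144324}
```

View pics/top1.png

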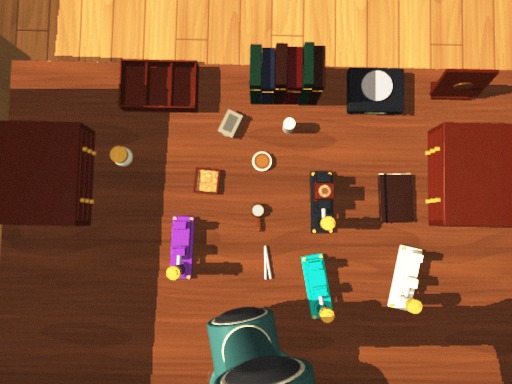

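View pics/side1.png

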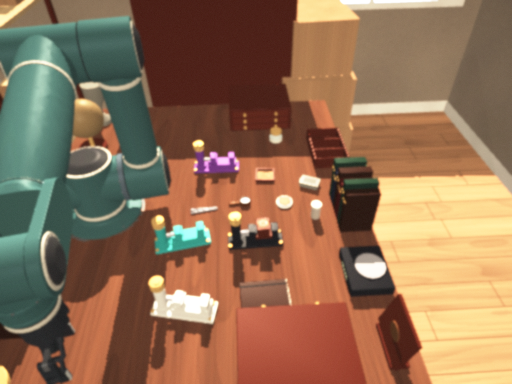

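The top view shows the black vise at about (322,202), with the block at (324,190) and the knob at (328,223). The tray is at (208,181). The side view shows the same vise at about (256,235). Next I'll measure these from the depth data.

```bash
python3 - <<'E'
from h import *
np.set_printoptions(precision=4,suppress=True)
f=np.load('top1.npz'); P=cloud(f); im=f['image']; hsv=cv2.cvtColor(im,cv2.COLOR_RGB2HSV)
u0,v0,u1,v1=300,160,345,245
sub=P[v0:v1,u0:u1].reshape(-1,3); c=hsv[v0:v1,u0:u1].reshape(-1,3)
def st(n,m):
    q=sub[m]; print(n,len(q),'med',np.median(q,0),'min',q.min(0),'max',q.max(0))
yel=(c[:,0]>18)&(c[:,0]<35)&(c[:,1]>130)&(c[:,2]>130)
st('knob top',(sub[:,2]>.115)&(sub[:,2]<.135)&yel); st('knobz',(sub[:,2]>.115)&(sub[:,2]<.135))
st('blocktop',(sub[:,2]>.072)&(sub[:,2]<.087))
st('jaws',(sub[:,2]>.055)&(sub[:,2]<.071))
m=(sub[:,2]>.01)
r=cv2.minAreaRect(sub[m][:,:2].astype(np.float32)*1000);print('vise rect',r)
m=(sub[:,2]>.072)&(sub[:,2]<.087); print('block rect',cv2.minAreaRect(sub[m][:,:2].astype(np.float32)*1000))
kp=(sub[:,2]>.115)&(sub[:,2]<.135); print('knob circ',cv2.minEnclosingCircle(sub[kp][:,:2].astype(np.float32)*1000))
# tray
s2=P[160:202,188:228].reshape(-1,3); m=(s2[:,2]>.008)&(s2[:,2]<.02)
print('tray',m.sum(),cv2.minAreaRect(s2[m][:,:2].astype(np.float32)*1000),np.median(s2[m],0))
h2=hsv[160:202,188:228].reshape(-1,3); m=(h2[:,0]<25)&(h2[:,2]>150)
print('cork',m.sum(),cv2.minAreaRect(s2[m][:,:2].astype(np.float32)*1000),np.median(s2[m],0))
for n,(a,b) in dict(tray=(188,160),vise=(300,160)).items():
    w,h=(40,42) if n=='tray' else (45,85)
    cv2.imwrite(f'pics/{n}.png',cv2.resize(im[b:b+h,a:a+w,::-1],None,fx=7,fy=7,interpolation=cv2.INTER_CUBIC))
E
```

```text
knob top 147 med [ 0.4792 -0.1803  0.1257] min [ 0.4611 -0.197   0.1162] max [ 0.4978 -0.1634  0.1348]
knobz 155 med [ 0.4792 -0.1805  0.1256] min [ 0.461  -0.1997  0.1162] max [ 0.4978 -0.1634  0.1348]
blocktop 279 med [ 0.5669 -0.1763  0.0809] min [ 0.4712 -0.2013  0.0723] max [ 0.5954 -0.1519  0.0868]
jaws 244 med [ 0.5433 -0.178   0.065 ] min [ 0.4657 -0.199   0.0554] max [ 0.6133 -0.1527  0.071 ]
vise rect ((538.8602905273438, -101.29560089111328), (179.51766967773438, 221.2404327392578), 1.4349464178085327)
block rect ((533.7808837890625, -179.5960693359375), (123.33353424072266, 49.387943267822266), 4.118624210357666)
knob circ ((479.0606384277344, -181.46279907226562), 18.74353790283203)
tray 234 ((596.304443359375, 153.90585327148438), (72.10212707519531, 74.13928985595703), 85.30408477783203) [0.5968 0.1556 0.0117]
cork 1304 ((581.5841674804688, 103.42864990234375), (251.62100219726562, 151.0865478515625), 71.72905731201172) [0.5982 0.156  0.0018]
```

The measurements agree with each other: the knob top reads 0.125 m, the knob circle has a radius of 18.7 mm, and the knob is 88 mm from the block. The tray is 72x74 mm centred at about (0.597, 0.155). I'm moving above the knob for a closer look.

Emit:
{"api": "carry_out", "payload": {
  "motion": [
    [3.6,-3.3,-0.5,0],
    [4.2,-3.8,-0.5,0],
    [4.2,-3.8,-0.5,0],
    [4.2,-3.8,-0.5,0],
    [4.2,-3.8,-0.5,0],
    [4.2,-3.8,-0.5,0],
    [4.2,-3.8,-0.5,0],
    [4.2,-3.8,-0.5,0],
    [4.2,-3.8,-0.5,0],
    [4.2,-3.8,-0.5,0]
  ],
  "fingers": 8.54,
  "grip_force": 60
}}

```text
clock: 1.35
ee_pos: [0.4729, -0.1942, 0.2814]
eef_rot: [[0.973, 0.232, 0.0], [0.232, -0.973, -0.0], [0.0, 0.0, -1.0]]
contact_force: [0.9, -0.7, 0.0]
gripper_width: 1.0
gripper_force: 0.0
```

Emit:
{"api": "carry_out", "payload": {
  "motion": [
    [0,0,0,-0.17],
    [0,0,0,-0.17],
    [0,0,0,-0.17],
    [0,0,0,-0.17],
    [0,0,0,-0.17],
    [0,0,0,-0.17],
    [0,0,0,-0.17],
    [0,0,0,-0.17],
    [0,0,0,-0.17]
  ]
}}

```text
clock: 2.48
ee_pos: [0.4721, -0.1959, 0.281]
eef_rot: [[-0.197, 0.98, -0.0], [0.98, 0.197, 0.0], [0.0, -0.0, -1.0]]
contact_force: [-0.2, -0.4, 0.8]
gripper_width: 0.998
gripper_force: 0.0
```

Emit:
{"api": "carry_out", "payload": {
  "motion": [
    [0,0,0,-0.17],
    [0,0,0,-0.17],
    [0,0,0,-0.17],
    [0,0,0,-0.17],
    [0,0,0,-0.17],
    [0,0,0,-0.17],
    [0,0,0,-0.17],
    [0,0,0,-0.1],
    [0,0,0,0],
    [0,0,0,0]
  ]
}}

```text
clock: 3.72
ee_pos: [0.4722, -0.1959, 0.2812]
eef_rot: [[-0.996, 0.09, -0.0], [0.09, 0.996, 0.0], [0.0, 0.0, -1.0]]
contact_force: [1.0, -0.4, -0.1]
gripper_width: 1.003
gripper_force: 0.0
```

```bash
python3 - <<'E'
from h import *
np.set_printoptions(precision=4,suppress=True)
f=grab('wrist','w1.png'); np.savez('w1.npz',**f); s=sensors.sense()
print(s['ee_pos'],s['eef_rot'],s['qpos'],s['contact_force'],s['ft_torque'],s['clock'])
print(-f['R'].T@f['t'],proj(f,[.479,-.18,.124]),proj(f,[.567,-.176,.08]))
E
```

```text
[ 0.4722 -0.1959  0.2812] [[-0.996   0.0896 -0.0002]
 [ 0.0896  0.996   0.0001]
 [ 0.0002  0.0001 -1.    ]] [ -25.3919  -14.4672   98.0766    0.0003   96.4037 -110.2507] [ 0.0365 -0.0444 -0.449 ] [-0.0096  0.0266 -0.0266] 3.775
[ 0.3978 -0.1891  0.4235] [273.2464 186.4759] [280.3251 248.0306]
```

View pics/w1.png

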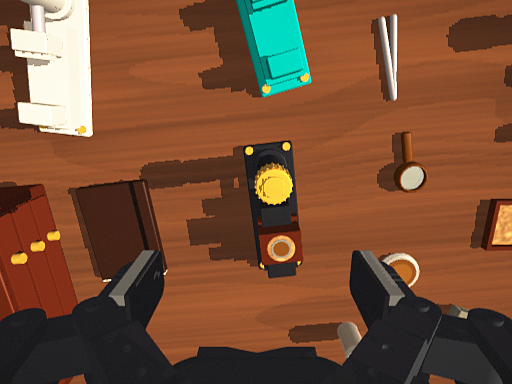

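The wrist view shows the knob at about (273,185) and the block with its coin at (280,248). Both match the projected positions. I'll refine these from this view.

```bash
python3 - <<'E'
from h import *
np.set_printoptions(precision=4,suppress=True)
f=np.load('w1.npz'); P=cloud(f); im=f['image']; hsv=cv2.cvtColor(im,cv2.COLOR_RGB2HSV)
R=np.zeros(P.shape[:2],bool); R[135:285,235:310]=1
z=P[...,2]
kt=R&(z>.121)&(z<.128)
(c,rad)=cv2.minEnclosingCircle(P[kt][:,:2].astype(np.float32)*1000); print('knobtop',kt.sum(),c,rad,np.median(P[kt],0))
bt=R&(z>.076)&(z<.084)&(P[...,0]>.53)
print('block',bt.sum(),cv2.minAreaRect(P[bt][:,:2].astype(np.float32)*1000),np.median(z[bt]))
base=R&(z>.004)&(z<.12)
print('vise',base.sum(),cv2.minAreaRect(P[base][:,:2].astype(np.float32)*1000))
# base corner screws (yellow, low)
y=R&(hsv[...,0]>18)&(hsv[...,0]<35)&(hsv[...,1]>120)&(hsv[...,2]>120)&(z<.04)
n,l,s,cc=cv2.connectedComponentsWithStats(y.astype(np.uint8))
for i in range(1,n): print(s[i][4],cc[i],np.median(P[l==i],0))
j=R&(z>.055)&(z<.069)&(P[...,0]>.5)
print('jaws',j.sum(),cv2.minAreaRect(P[j][:,:2].astype(np.float32)*1000))
E
```

```text
knobtop 1020 (479.3647766113281, -180.0097198486328) 18.99640655517578 [ 0.4781 -0.1797  0.1243]
block 1326 ((567.4290161132812, -175.4623565673828), (40.91244125366211, 49.95814514160156), 1.3736088275909424) 0.08043510842628177
vise 5071 ((541.449462890625, -177.9915313720703), (179.6509552001953, 64.08363342285156), 1.621079683303833)
42 [285.8333 146.0714] [ 0.4565 -0.1565  0.0148]
45 [248.9333 150.4444] [ 0.4577 -0.2042  0.0151]
8 [261.75 265.5 ] [ 0.6245 -0.2023  0.0148]
5 [298.4 262.8] [ 0.6238 -0.1498  0.0147]
jaws 1183 ((567.5693969726562, -175.02407836914062), (95.81982421875, 49.781463623046875), 3.1344587802886963)
```

Emit:
{"api": "carry_out", "payload": {
  "motion": [
    [-0.6,1.7,3,0],
    [0,0,5,0],
    [0,0,5,0],
    [0,0,4,0],
    [0,0,1.9,0],
    [0,0,0,0],
    [0,0,0,0]
  ]
}}

```text
clock: 4.65
ee_pos: [0.4805, -0.1799, 0.0941]
eef_rot: [[-0.996, 0.088, 0.002], [0.088, 0.996, -0.001], [-0.002, -0.001, -1.0]]
contact_force: [0.8, -0.1, 1.0]
gripper_width: 1.001
gripper_force: 0.0
```

Emit:
{"api": "carry_out", "payload": {
  "motion": [
    [0,0,0,0],
    [0,0,0,0],
    [0,0,0,0],
    [0,0,0,0],
    [0,0,0,0],
    [0,0,0,0],
    [0,0,0,0],
    [0,0,0,0]
  ],
  "fingers": 3.0,
  "grip_force": 60
}}

```text
clock: 5.65
ee_pos: [0.4799, -0.1798, 0.093]
eef_rot: [[-0.996, 0.088, 0.001], [0.088, 0.996, -0.001], [-0.001, -0.001, -1.0]]
contact_force: [-2.6, -2.0, 5.1]
gripper_width: 0.404
gripper_force: 59.3
```

```bash
python3 - <<'E'
from h import *
np.set_printoptions(precision=4,suppress=True)
f=grab('side','s2.png'); s=sensors.sense()
c=f['image'][180:280,190:320,::-1]; cv2.imwrite('pics/s2c.png',cv2.resize(c,None,fx=5,fy=5,interpolation=cv2.INTER_CUBIC))
print(s)
E
```

```text
{'clock': 5.7, 'qpos': array([ -23.3805,   -9.8343,  111.7604,   -0.0242,   78.0238, -108.3404]), 'qvel': array([ 0.017 , -0.014 ,  0.0071, -0.1052,  0.0153,  0.1487]), 'tau': array([  1.0716, -42.8098, -57.5861,   0.5456,  -0.3855,  -0.001 ]), 'ee_pos': array([ 0.4799, -0.1798,  0.093 ]), 'eef_rot': array([[-0.9961,  0.0878,  0.0006],
       [ 0.0878,  0.9961, -0.0007],
       [-0.0007, -0.0007, -1.    ]]), 'contact_force': array([-1.9685, -0.919 ,  5.4127]), 'ft_torque': array([-0.1872,  0.2895,  0.0275]), 'gripper_force': 59.33335840702057, 'gripper_width': 0.4066750344628719}
```

View pics/s2c.png

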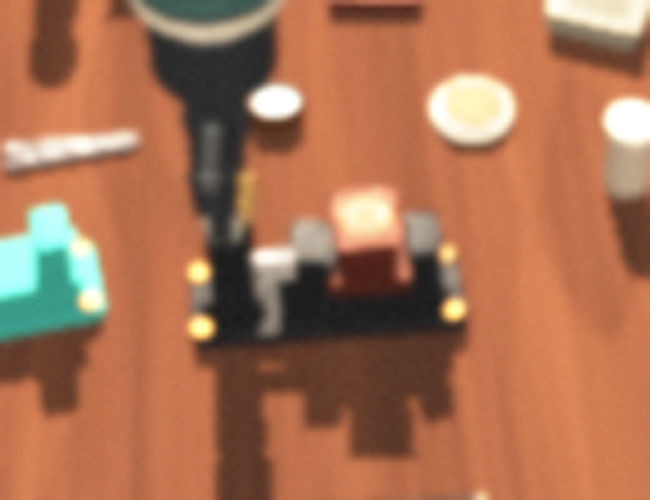

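The picture shows the fingers around the brass knob at about (245,190) in the crop, with the block still seated. The opening is about 35 mm, as expected. I'll start turning clockwise.

Emit:
{"api": "carry_out", "payload": {
  "motion": [
    [0,0,0,0.04],
    [0,0,0,0.06],
    [0,0,0,0.05]
  ]
}}

```text
clock: 6.08
ee_pos: [0.4799, -0.1797, 0.0931]
eef_rot: [[-0.971, 0.237, 0.001], [0.237, 0.971, -0.001], [-0.001, -0.0, -1.0]]
contact_force: [-1.1, -1.0, 6.2]
gripper_width: 0.405
gripper_force: 59.2
```

```bash
cat > t.py <<'E'
from h import *
np.set_printoptions(precision=4,suppress=True)
s=sensors.sense(); R=s['eef_rot']; print(s['clock'],s['ee_pos'],'yaw',np.arctan2(R[1,0],R[0,0]),'F',s['contact_force'],'T',s['ft_torque'],'j6',s['qpos'][5],s['tau'][5],s['gripper_width'],s['gripper_force'])
E
python3 t.py
```

```text
6.075 [ 0.4799 -0.1797  0.0931] yaw 2.902031058548555 F [-1.0773 -1.0304  6.2255] T [0.0037 0.2772 0.0689] j6 -99.6468948086405 -0.8684559166431427 0.40501043363027106 59.179537296295166
```

Emit:
{"api": "carry_out", "payload": {
  "motion": [
    [0,0,0,0.1],
    [0,0,0,0.1],
    [0,0,0,0.1],
    [0,0,0,0.1],
    [0,0,0,0.1],
    [0,0,0,0.1],
    [0,0,0,0.1],
    [0,0,0,0.05]
  ]
}}

```text
clock: 7.08
ee_pos: [0.4802, -0.1794, 0.093]
eef_rot: [[-0.549, 0.836, 0.001], [0.836, 0.549, 0.0], [-0.001, 0.001, -1.0]]
contact_force: [1.7, 2.2, 3.8]
gripper_width: 0.406
gripper_force: 59.2
```

```bash
python3 t.py
```

```text
7.075 [ 0.4802 -0.1794  0.093 ] yaw 2.1515103465481893 F [1.6571 2.2367 3.83  ] T [ 0.4715 -0.2972  0.0611] j6 -56.63951987074092 -0.3927789442241192 0.40611158331140185 59.17304456233978
```

Emit:
{"api": "carry_out", "payload": {
  "motion": [
    [0,0,0,0.1],
    [0,0,0,0.1],
    [0,0,0,0.1],
    [0,0,0,0.1],
    [0,0,0,0.1],
    [0,0,0,0.1],
    [0,0,0,0.1],
    [0,0,0,0.05]
  ]
}}

```text
clock: 8.07
ee_pos: [0.4807, -0.1793, 0.0931]
eef_rot: [[0.168, 0.986, 0.003], [0.986, -0.168, 0.0], [0.001, 0.003, -1.0]]
contact_force: [6.0, 3.3, 1.8]
gripper_width: 0.405
gripper_force: 59.4
```

Emit:
{"api": "carry_out", "payload": {
  "motion": [
    [0,0,0,0.1],
    [0,0,0,0.1],
    [0,0,0,0.1],
    [0,0,0,0.1],
    [0,0,0,0.1],
    [0,0,0,0.1],
    [0,0,0,0.1],
    [0,0,0,0.05]
  ]
}}

```text
clock: 9.07
ee_pos: [0.481, -0.1796, 0.0931]
eef_rot: [[0.795, 0.606, 0.004], [0.606, -0.795, -0.0], [0.003, 0.003, -1.0]]
contact_force: [11.0, -0.0, -1.4]
gripper_width: 0.404
gripper_force: 59.7
```

```bash
python3 t.py
```

```text
9.075 [ 0.481  -0.1796  0.0931] yaw 0.6515544277756027 F [10.9689 -0.0185 -1.4406] T [-0.0046 -1.8016  0.0855] j6 29.304516097518437 -0.3904232382774353 0.4040532537664307 59.65750515460968
```

Emit:
{"api": "carry_out", "payload": {
  "motion": [
    [0,0,0,0.06],
    [0,0,0,0.06],
    [0,0,0,0.06],
    [0,0,0,0.06],
    [0,0,0,0.06],
    [0,0,0,0.06],
    [0,0,0,0.04],
    [0,0,0,0]
  ]
}}

```text
clock: 10.07
ee_pos: [0.4811, -0.1798, 0.0931]
eef_rot: [[0.968, 0.251, 0.004], [0.251, -0.968, -0.001], [0.003, 0.002, -1.0]]
contact_force: [11.0, -1.1, -0.6]
gripper_width: 0.406
gripper_force: 59.8
```

```bash
python3 t.py
```

```text
10.075 [ 0.4811 -0.1798  0.0931] yaw 0.25327060846862925 F [10.9871 -1.1357 -0.5942] T [-0.3992 -1.9484  0.0595] j6 52.122242078941106 0.548333153128624 0.4055409803450356 59.75854218006134
```

Emit:
{"api": "carry_out", "payload": {
  "motion": [
    [0,0,0,0.06],
    [0,0,0,0.06],
    [0,0,0,0]
  ]
}}

```text
clock: 10.45
ee_pos: [0.4811, -0.1799, 0.0931]
eef_rot: [[0.991, 0.133, 0.004], [0.133, -0.991, -0.001], [0.004, 0.002, -1.0]]
contact_force: [11.7, -2.6, -0.5]
gripper_width: 0.404
gripper_force: 59.8
```

```bash
python3 t.py
```

```text
10.45 [ 0.4811 -0.1799  0.0931] yaw 0.13297379557535347 F [11.7487 -2.633  -0.5246] T [-0.4784 -1.947   0.0901] j6 59.012488616597544 0.7664386555552483 0.40414835368959473 59.77913975715637
```

Emit:
{"api": "carry_out", "payload": {
  "motion": [
    [0,0,0,0.04],
    [0,0,0,0.04],
    [0,0,0,0]
  ]
}}

```text
clock: 10.82
ee_pos: [0.4811, -0.18, 0.0931]
eef_rot: [[0.999, 0.053, 0.004], [0.053, -0.999, -0.001], [0.004, 0.002, -1.0]]
contact_force: [12.1, -3.2, -2.7]
gripper_width: 0.406
gripper_force: 59.8
```

```bash
python3 t.py
```

```text
10.825 [ 0.4811 -0.18    0.0931] yaw 0.053226881331574154 F [12.1065 -3.1583 -2.7123] T [-0.5615 -1.9593  0.0835] j6 63.58162450424595 0.5384785495698452 0.4058609340089032 59.78671073913574
```

Emit:
{"api": "carry_out", "payload": {
  "motion": [
    [0,0,0,0.04],
    [0,0,0,0.04],
    [0,0,0,0]
  ]
}}

```text
clock: 11.2
ee_pos: [0.4811, -0.18, 0.0932]
eef_rot: [[1.0, -0.027, 0.004], [-0.027, -1.0, -0.001], [0.004, 0.001, -1.0]]
contact_force: [12.1, -3.0, -0.8]
gripper_width: 0.408
gripper_force: 59.8
```

```bash
python3 t.py
```

```text
11.2 [ 0.4811 -0.18    0.0932] yaw -0.02668343905796807 F [12.1438 -3.0375 -0.8195] T [-0.626  -1.9383  0.0723] j6 68.1600120368527 0.6268971227109432 0.4080890683299134 59.79301929473877
```

Emit:
{"api": "carry_out", "payload": {
  "motion": [
    [0,0,0,0.04],
    [0,0,0,0.04],
    [0,0,0,0]
  ]
}}

```text
clock: 11.58
ee_pos: [0.4811, -0.1801, 0.0931]
eef_rot: [[0.994, -0.106, 0.004], [-0.106, -0.994, -0.002], [0.004, 0.001, -1.0]]
contact_force: [11.9, -5.4, -2.5]
gripper_width: 0.407
gripper_force: 59.8
```

```bash
python3 t.py
```

```text
11.575 [ 0.4811 -0.1801  0.0931] yaw -0.10652213820991108 F [11.8603 -5.4407 -2.5359] T [-0.7316 -1.9506  0.3566] j6 72.73415033600925 0.8110221661627293 0.4068571718002216 59.802024364471436
```

The stop is felt: the torque rose from about 0.08 to 0.36 N·m after 3.16 rad of turning. I'll unwind slightly to relieve the shaft, then let go and rise.

Emit:
{"api": "carry_out", "payload": {
  "motion": [
    [0,0,0,-0.04],
    [0,0,0,-0.04],
    [0,0,0,0]
  ]
}}

```text
clock: 11.95
ee_pos: [0.4811, -0.18, 0.0931]
eef_rot: [[1.0, -0.025, 0.004], [-0.025, -1.0, -0.001], [0.004, 0.001, -1.0]]
contact_force: [12.2, -3.5, -1.4]
gripper_width: 0.403
gripper_force: 59.8
```

Emit:
{"api": "carry_out", "payload": {
  "motion": [
    [0,0,0,0],
    [0,0,0,0],
    [0,0,0,0],
    [0,0,0,0],
    [0,0,0,0],
    [0,0,0,0]
  ],
  "fingers": 8.54
}}

```text
clock: 12.7
ee_pos: [0.4797, -0.1795, 0.0923]
eef_rot: [[1.0, -0.026, -0.0], [-0.026, -1.0, 0.0], [-0.0, -0.0, -1.0]]
contact_force: [-0.2, -0.6, -0.5]
gripper_width: 0.997
gripper_force: 0.0
```

Emit:
{"api": "carry_out", "payload": {
  "motion": [
    [0,0,-2,-0.05],
    [0,0,-5,-0.05],
    [1,0,-5,-0.05],
    [2,0,-5,0],
    [2,0,0,0],
    [0,0,0,0],
    [0,0,0,0],
    [0,0,0,0]
  ]
}}

```text
clock: 13.7
ee_pos: [0.5288, -0.1739, 0.262]
eef_rot: [[0.992, 0.123, -0.001], [0.123, -0.992, 0.0], [-0.001, -0.0, -1.0]]
contact_force: [0.1, -0.3, -0.9]
gripper_width: 1.002
gripper_force: 0.0
```

```bash
python3 t.py; python3 - <<'E'
from h import *
np.set_printoptions(precision=4,suppress=True)
f=grab('wrist','w2.png'); np.savez('w2.npz',**f)
P=cloud(f); z=P[...,2]
def box(a,b,c,d,lo,hi): return (P[...,0]>a)&(P[...,0]<b)&(P[...,1]>c)&(P[...,1]<d)&(z>lo)&(z<hi)
def rect(n,m): print(n,m.sum(),cv2.minAreaRect(P[m][:,:2].astype(np.float32)*1000),np.median(P[m],0))
rect('block',box(.53,.61,-.215,-.14,.076,.084))
rect('jawS',box(.49,.543,-.215,-.14,.055,.072))
rect('jawF',box(.592,.65,-.215,-.14,.055,.072))
rect('knob',box(.44,.51,-.215,-.14,.119,.13))
E
```

```text
13.7 [ 0.5288 -0.1739  0.262 ] yaw 0.12353583034158269 F [ 0.0655 -0.2786 -0.906 ] T [0.0258 0.0158 0.0053] j6 62.09080107498215 -0.0059422563936095685 1.0018088312180107 0.0
block 1980 ((566.7019653320312, -175.58653259277344), (40.04686737060547, 49.935516357421875), 1.417991042137146) [ 0.5675 -0.1754  0.0802]
jawS 869 ((514.4277954101562, -178.86642456054688), (48.4701042175293, 36.017826080322266), 1.233729600906372) [ 0.5254 -0.1785  0.0643]
jawF 781 ((603.9338989257812, -176.32168579101562), (21.96554946899414, 36.065147399902344), 1.9306490421295166) [ 0.6041 -0.1763  0.0648]
knob 1076 ((479.1914978027344, -179.91162109375), (37.271018981933594, 37.017845153808594), 33.17082214355469) [ 0.481  -0.1797  0.124 ]
```

View pics/w2.png

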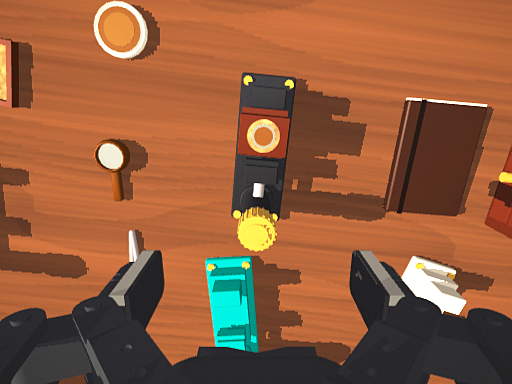

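The wrist view shows the block still seated at (264,134), a visible gap at the sliding jaw, and the knob free at (257,230). I'll check the lip travel before lifting.

```bash
python3 - <<'E'
from h import *
np.set_printoptions(precision=4,suppress=True)
a=np.deg2rad(1.6); c=np.array([.567,-.1756])
for n in('w1','w2'):
    f=np.load(n+'.npz'); P=cloud(f); d=P[...,:2]-c; x=(d@[np.cos(a),np.sin(a)])*1e3; y=(d@[-np.sin(a),np.cos(a)])*1e3; z=P[...,2]*1e3
    m=(abs(y)<12)&(z>57)&(z<69)&(x>-75)&(x<-10)
    print(n,'sliding jaw x',np.percentile(x[m],[0,2,50,98,100]))
    for lo in range(-60,-10,3):
        q=(abs(y)<12)&(x>lo)&(x<lo+3)&(z>5); print(lo,np.round(np.median(z[q]),1) if q.any() else None,end='; ')
    print()
E
```

```text
w1 sliding jaw x [-46.9735 -46.7347 -33.7928 -19.0001 -18.6563]
-60 None; -57 None; -54 None; -51 None; -48 60.1; -45 65.0; -42 65.2; -39 65.1; -36 65.0; -33 65.5; -30 65.2; -27 60.8; -24 60.0; -21 70.5; -18 80.1; -15 80.5; -12 81.0; 
w2 sliding jaw x [-74.9657 -74.0278 -41.3585 -28.8421 -28.4018]
-60 51.1; -57 None; -54 64.6; -51 64.7; -48 64.7; -45 64.9; -42 64.7; -39 64.8; -36 63.4; -33 336.6; -30 342.1; -27 342.8; -24 350.5; -21 353.1; -18 79.7; -15 80.5; -12 80.8;
```

The lip reads about -28.4 mm and the jaw's back face about -55 mm, so the jaw is fully open. I'm going down to the block.

Emit:
{"api": "carry_out", "payload": {
  "motion": [
    [3.8,0.64,2,0],
    [0,0,4,0.093],
    [0,0,4,0],
    [0,0,4,0],
    [0,0,4,0],
    [0,0,2.5,0],
    [0,0,1.1,0],
    [0,0,0,0],
    [0,0,0,0]
  ]
}}

```text
clock: 14.88
ee_pos: [0.5684, -0.1757, 0.0477]
eef_rot: [[1.0, 0.031, 0.002], [0.031, -1.0, -0.001], [0.002, 0.001, -1.0]]
contact_force: [-0.4, 0.1, 0.4]
gripper_width: 0.998
gripper_force: 0.0
```

```bash
python3 t.py
```

```text
14.875 [ 0.5684 -0.1757  0.0477] yaw 0.030723542106276 F [-0.3818  0.0621  0.4342] T [-0.0403 -0.0371  0.0353] j6 68.6019422436791 -0.0009127648627327289 0.9982152818293301 0.0
```

Emit:
{"api": "carry_out", "payload": {
  "motion": [
    [-0.1,0,0.1,0],
    [0,0,0,0],
    [0,0,0,0],
    [0,0,0,0],
    [0,0,0,0],
    [0,0,0,0],
    [0,0,0,0],
    [0,0,0,0]
  ],
  "fingers": 4.2,
  "grip_force": 45
}}

```text
clock: 15.88
ee_pos: [0.5671, -0.1757, 0.0459]
eef_rot: [[1.0, 0.031, 0.001], [0.031, -1.0, -0.0], [0.001, 0.0, -1.0]]
contact_force: [-0.3, -0.4, 6.6]
gripper_width: 0.579
gripper_force: 48.1
```

Emit:
{"api": "carry_out", "payload": {
  "motion": [
    [0,0,-0.1,0],
    [0,0,-0.2,0],
    [0,0,0,0]
  ]
}}

```text
clock: 16.25
ee_pos: [0.5668, -0.1755, 0.0483]
eef_rot: [[1.0, 0.031, -0.0], [0.031, -1.0, 0.0], [-0.0, -0.0, -1.0]]
contact_force: [0.7, -1.0, -2.0]
gripper_width: 0.579
gripper_force: 47.4
```

```bash
python3 t.py
```

```text
16.25 [ 0.5668 -0.1755  0.0483] yaw 0.030833816442773325 F [ 0.7442 -1.0406 -2.0234] T [ 0.0335  0.037  -0.0194] j6 68.5672260896296 3.405729032124327e-07 0.5785597093137311 47.36206591129303
```

Emit:
{"api": "carry_out", "payload": {
  "motion": [
    [0,0,-1,0],
    [0,0,-3,0],
    [0,0,-4,0],
    [0,0,-4,0],
    [0,0,-4,0],
    [0,0,-1,0],
    [0,0,0,0]
  ]
}}

```text
clock: 17.12
ee_pos: [0.5669, -0.1755, 0.2182]
eef_rot: [[1.0, 0.031, 0.0], [0.031, -1.0, -0.0], [0.0, 0.0, -1.0]]
contact_force: [-0.3, -0.5, -3.3]
gripper_width: 0.58
gripper_force: 47.5
```

Emit:
{"api": "carry_out", "payload": {
  "motion": [
    [-0.6,-2,0,0],
    [-0.6,-4,0,0],
    [-0.6,-4.6,0,0],
    [-0.6,-4.6,0,0],
    [-0.6,-4.6,0,0],
    [-0.6,-4.6,0,0],
    [-0.6,-4.6,0,0],
    [-0.5,-3,0,0],
    [0,-1.2,0,0],
    [0,0,0,0]
  ]
}}

```text
clock: 18.38
ee_pos: [0.5092, 0.1553, 0.2174]
eef_rot: [[0.999, 0.032, -0.001], [0.032, -0.999, -0.0], [-0.001, 0.0, -1.0]]
contact_force: [-0.3, -1.3, -2.2]
gripper_width: 0.577
gripper_force: 47.5
```

Emit:
{"api": "carry_out", "payload": {
  "motion": [
    [0,0,0,0],
    [0,0,0,0]
  ]
}}

```text
clock: 18.62
ee_pos: [0.5098, 0.154, 0.2182]
eef_rot: [[1.0, 0.03, -0.0], [0.03, -1.0, -0.0], [-0.0, 0.0, -1.0]]
contact_force: [0.3, 0.1, -2.6]
gripper_width: 0.581
gripper_force: 47.5
```

```bash
python3 t.py; python3 - <<'E'
from h import *
np.set_printoptions(precision=4,suppress=True)
f=grab('wrist','w3.png'); np.savez('w3.npz',**f)
P=cloud(f); z=P[...,2]; hsv=cv2.cvtColor(f['image'],cv2.COLOR_RGB2HSV)
def box(a,b,c,d,lo,hi): return (P[...,0]>a)&(P[...,0]<b)&(P[...,1]>c)&(P[...,1]<d)&(z>lo)&(z<hi)
def rect(n,m): print(n,m.sum(),cv2.minAreaRect(P[m][:,:2].astype(np.float32)*1000),np.median(P[m],0))
rect('rim',box(.54,.66,.10,.21,.009,.015))
rect('cork',box(.54,.66,.10,.21,.0025,.006)&(hsv[...,2]>130))
rect('block',(z>.15)&(z<.29)&(abs(P[...,1]-.155)<.03)&(P[...,0]>.45))
print(proj(f,[.597,.155,.012]))
E
```

```text
18.625 [0.5098 0.154  0.2182] yaw 0.029596311617034923 F [ 0.2529  0.117  -2.6487] T [ 0.0081 -0.0409  0.0044] j6 102.37437737725531 -0.011519976833369583 0.5808149254798856 47.491217851638794
rim 1642 ((595.888916015625, 156.4871368408203), (72.04684448242188, 74.07553100585938), 85.21295928955078) [0.6011 0.1563 0.0118]
cork 3369 ((598.843994140625, 161.25953674316406), (70.15695190429688, 96.34276580810547), 85.39783477783203) [0.5973 0.1566 0.0039]
block 20388 ((512.2354736328125, 154.75), (47.44970703125, 60.114322662353516), 1.6328767538070679) [0.5199 0.1548 0.2521]
[258.1563  85.2294]
```

View pics/w3.png

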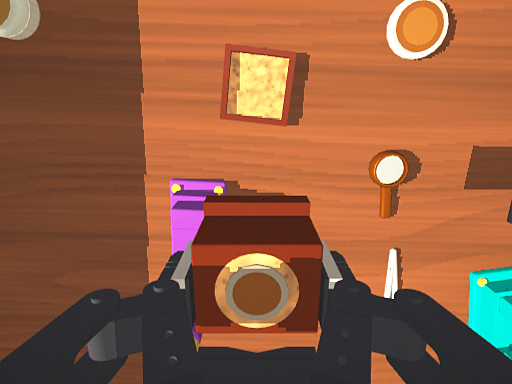

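The tray is in clear view at about (258,85), centred at (0.596, 0.1565) with a yaw of -4.8°. The block hangs level in the fingers. I'll move over the tray, line up, and lower.

Emit:
{"api": "carry_out", "payload": {
  "motion": [
    [2,0,0,0.112],
    [4,0,2,0],
    [2.6,0,4,0],
    [0,0,4,0],
    [0,0,4,0],
    [0,0,3,0],
    [0,0,1.3,0],
    [0,0,0,0],
    [0,0,0,0]
  ]
}}

```text
clock: 19.8
ee_pos: [0.5962, 0.1502, 0.0369]
eef_rot: [[0.997, -0.081, 0.002], [-0.081, -0.997, 0.0], [0.002, -0.001, -1.0]]
contact_force: [0.3, -0.1, -2.6]
gripper_width: 0.584
gripper_force: 47.5
```

```bash
python3 t.py
```

```text
19.8 [0.5962 0.1502 0.0369] yaw -0.08138334481219432 F [ 0.2723 -0.0944 -2.5632] T [-0.0479  0.0039 -0.0031] j6 106.42218680262543 -0.001581093565619085 0.584003383697725 47.452377676963806
```

Emit:
{"api": "carry_out", "payload": {
  "motion": [
    [-0.05,-0.6,0,0],
    [0,0,0,0],
    [0,0,0.7,0],
    [0,0,0.7,0],
    [0,0,0.4,0],
    [0,0,0,0],
    [0,0,0,0]
  ]
}}

```text
clock: 20.68
ee_pos: [0.5955, 0.1561, 0.0174]
eef_rot: [[0.997, -0.081, 0.0], [-0.081, -0.997, 0.0], [0.0, -0.0, -1.0]]
contact_force: [0.1, -0.1, -1.6]
gripper_width: 0.579
gripper_force: 47.5
```

```bash
python3 t.py; python3 - <<'E'
from h import *
f=grab('top'); g=grab('side')
a=cv2.resize(f['image'][150:215,175:240,::-1],(390,390),interpolation=cv2.INTER_CUBIC)
u,v=map(int,proj(g,[.596,.156,.03])); b=cv2.resize(g['image'][v-32:v+33,u-32:u+33,::-1],(390,390),interpolation=cv2.INTER_CUBIC)
cv2.imwrite('pics/t4.png',np.hstack([a,b]))
E
```

```text
20.675 [0.5955 0.1561 0.0174] yaw -0.08121238467803328 F [ 0.0627 -0.0611 -1.6218] T [-0.0194 -0.0283  0.0092] j6 106.97104397172163 -0.0002104455916196457 0.5793200178921987 47.45301604270935
```

View pics/t4.png

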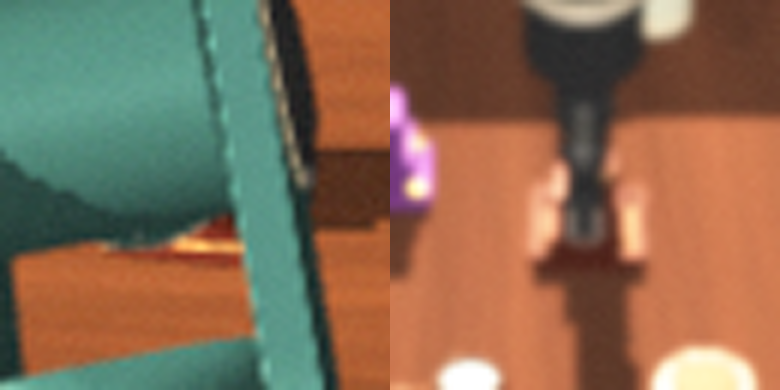

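In the side view the block is inside the rim at about (590,235). The top view is blocked by the arm. There is no contact force yet, so I'll lower the last 2–3 mm.

Emit:
{"api": "carry_out", "payload": {
  "motion": [
    [0,0,0.1,0],
    [0,0,0.1,0],
    [0,0,0,0],
    [0,0,0,0]
  ]
}}

```text
clock: 21.28
ee_pos: [0.5954, 0.1561, 0.0153]
eef_rot: [[0.997, -0.081, 0.0], [-0.081, -0.997, -0.0], [0.0, 0.0, -1.0]]
contact_force: [0.0, -1.5, -2.4]
gripper_width: 0.579
gripper_force: 47.5
```

```bash
python3 t.py
```

```text
21.275 [0.5954 0.1561 0.0153] yaw -0.08123573126102078 F [ 0.0289 -1.4652 -2.4061] T [-0.0202  0.0126 -0.0346] j6 106.97468279155879 -5.915450401516864e-05 0.5786713455355591 47.453622221946716
```

Emit:
{"api": "carry_out", "payload": {
  "motion": [
    [0,0,0.05,0],
    [0,0,0.05,0],
    [0,0,0,0],
    [0,0,0,0]
  ]
}}

```text
clock: 21.78
ee_pos: [0.5955, 0.1562, 0.0149]
eef_rot: [[0.997, -0.081, 0.0], [-0.081, -0.997, 0.0], [0.0, -0.0, -1.0]]
contact_force: [-3.8, -0.7, 5.6]
gripper_width: 0.578
gripper_force: 48.4
```

```bash
python3 t.py
```

```text
21.775 [0.5955 0.1562 0.0149] yaw -0.08112849222225307 F [-3.8432 -0.6832  5.6229] T [-0.2671  0.5806 -0.0583] j6 106.97198778245946 -0.02014822151977569 0.577548961529933 48.38094234466553
```

The block touches down at TCP z = 14.9 mm, exactly as predicted. I'll release it and retreat.

Emit:
{"api": "carry_out", "payload": {
  "motion": [
    [0,0,0,0],
    [0,0,0,0],
    [0,0,0,0],
    [0,0,0,0],
    [0,0,0,0],
    [0,0,0,0]
  ],
  "fingers": 8.54
}}

```text
clock: 22.52
ee_pos: [0.5954, 0.1562, 0.0143]
eef_rot: [[0.997, -0.081, 0.0], [-0.081, -0.997, 0.0], [0.0, -0.0, -1.0]]
contact_force: [-0.1, 0.0, -1.3]
gripper_width: 0.996
gripper_force: 0.0
```

Emit:
{"api": "carry_out", "payload": {
  "motion": [
    [0,0,-1,0],
    [0,0,-3,0],
    [0,0,-5,0],
    [0,0,-5,0],
    [0,0,-5,0],
    [-3,0,-3,0],
    [-4,0,0,0],
    [0,0,0,0],
    [0,0,0,0],
    [0,0,0,0]
  ]
}}

```text
clock: 23.78
ee_pos: [0.5262, 0.1617, 0.2341]
eef_rot: [[0.997, -0.081, -0.0], [-0.081, -0.997, -0.0], [-0.0, 0.0, -1.0]]
contact_force: [0.6, -0.5, -0.3]
gripper_width: 1.0
gripper_force: 0.0
```

```bash
python3 t.py; python3 - <<'E'
from h import *
np.set_printoptions(precision=4,suppress=True)
f=grab('wrist','w5.png')
P=cloud(f); z=P[...,2]
def box(a,b,c,d,lo,hi): return (P[...,0]>a)&(P[...,0]<b)&(P[...,1]>c)&(P[...,1]<d)&(z>lo)&(z<hi)
def rect(n,m): print(n,m.sum(),cv2.minAreaRect(P[m][:,:2].astype(np.float32)*1000),np.median(P[m],0))
rect('rim',box(.54,.66,.10,.21,.009,.0135))
m=box(.55,.65,.11,.20,.045,.055); rect('blocktop',m)
A=np.c_[P[m][:,:2],np.ones(m.sum())]; print('tilt',np.linalg.lstsq(A,P[m][:,2],rcond=None)[0])
E
```

```text
23.775 [0.5262 0.1617 0.2341] yaw -0.08147663921469483 F [ 0.6266 -0.5401 -0.3353] T [-0.0135 -0.0316 -0.0078] j6 109.09727977869572 -0.003118115564575419 1.0000477885121744 0.0
rim 1407 ((595.827392578125, 156.56748962402344), (72.16250610351562, 73.11234283447266), 85.2635498046875) [0.5989 0.1569 0.0118]
blocktop 2107 ((595.5844116210938, 156.24072265625), (49.91313171386719, 39.1226692199707), 85.44159698486328) [0.5961 0.1561 0.0492]
tilt [-0.0039  0.0012  0.0514]
```

View pics/w5.png

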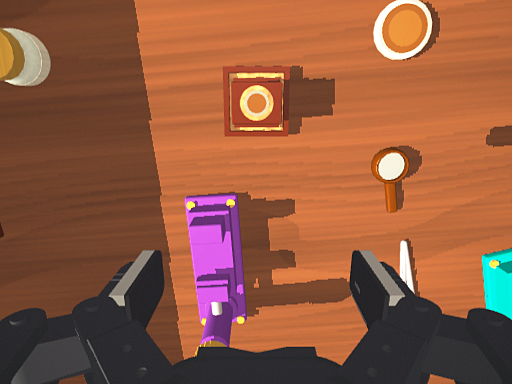

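The picture shows the block centred and square in the tray at (257,102). Its top is at 49 mm, as it must be, and it sits level within 0.4 mm off the tray's centre. I'm handing in.

```bash
python3 -c "
from plant import workorder; print(workorder.sign_off())"
```

```text
the job is handed in; nothing more can be done
None
```

The vise jaw is backed out to its stop, and the coin block sits flat and centred on the tray's cork floor. The job is handed in at about 24 s of the 70 s allowed, but the hand-in returned no verdict.

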